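# Roll down the edging on a free-turning board

### The job

Take the hand roller out of its stand and press down the freshly glued edging round the nose of the oval board: lay the roller on at the left end of the edging (your left, looking from the robot), roll to the middle joint and stay on the joint for five seconds, then roll on to the right end, in one pass without letting up, pressing with 3 to 9 N all the way (sprung slide pushed back 15 to 45 mm). Only the roller may touch the board; the board turns freely and must not be driven near its stops, nor the glue bottle and the jar be disturbed. Finish with the roller lifted clear and still held in the gripper, the board come to rest.

Things in the scene. Friction and masses are not known exactly. Their poses are not given: they have to be found in the camera images.
- roller: Hand roller standing upright in a dark block. Square wooden handle 28 x 28 mm, 60 to 145 mm above the origin, faces square to body x and y; below it a neck and a crowned smooth nylon wheel, radius 20 mm, 10 to 46 mm above the origin, spinning freely about the handle's axis. Origin: centre of the foot's underside; z up the handle. 0.28 kg. Grip best closing along the press direction.
- roller_centre (a point): Centre of the roller's wheel, 28 mm above the roller's origin on the handle's axis; it does not spin with the wheel. The wheel is slippery: it presses square to the edge with next to no drag along it.
- stand: Fixed dark wood block 100 x 100 x 34 mm, origin at the centre of its underside; the roller stands loosely in its round hole of 47 mm diameter, its foot 8 mm above the bench. Lift the roller straight out by 40 mm or more.
- fixture: Fixed steel base 460 x 240 mm under the board. Origin on the bench, under the turntable's axis when the slide is home; its x axis is the way the slide is pushed back (away from the robot), y to the left. All but the board and its clamp lies lower than 65 mm.
- slide (a joint): How far the sprung slide carrying turntable and board is pushed back along the fixture's +x, m: 0 home, 0.075 end stop. Spring 200 N/m, no preload, damping 30 N s/m, moving mass 9.5 kg. It is the force gauge: 0.015 is 3 N, 0.045 is 9 N of push along that axis.
- turntable (a joint): Angle of turntable and board, rad, anticlockwise from above, 0 with the board's x along the fixture's x. Stops at -1 and 1: stay within 0.85. Turns very freely: inertia 0.085 kg m2 (hidden change up to 15 %), damping 0.05 N m s/rad, no dry friction, no spring. A force F pressed in at arc angle a (see nose) gives the torque +F x 0.020 m x sin(a), so balance at a = 0 is unstable.
- board (a point): Centre of the dark wooden board on the turntable's axis at mid thickness, turning with it: -x to the nose (robot side), +y left, z up. Board 340 x 300 x 40 mm, 65 to 105 mm above the bench (run the wheel's centre at 85 mm). A steel clamp disc, 70 mm diameter, with a knob up to 129 mm above the bench, sits on its middle; two pale inlaid lines on its top run along its x at y = +-50 mm.
- nose (a point): Centre of the nose's arc, axes as board, 20 mm from board towards the nose. The nose's edge has 150 mm radius about it, so the wheel's centre runs at 170 mm. Arc angle a seen from here: 0 at the nose, + to the left. Pale edging, 12 mm of it seen on top, from a = -0.55 to 0.55, two strips meeting at a = 0. The last 20 mm at each side are its end, 30 mm either side of a = 0 the joint.
- glue: White glue bottle, 60 mm diameter, 150 mm tall, origin at the centre of its underside. Leave it alone.
- jar: Amber jar, 72 mm diameter, 90 mm tall, origin at the centre of its underside. Leave it alone.
Mind the look-alikes: they are no part of the job. Leave any blue or turquoise look-alike of the roller alone.

How it is judged:
By the outcome, as a careful person would: the job done as asked, in the order asked, and still so for the second after the job is handed in, while the arm keeps its last pose, push and grip.
It also fails if it takes over 64 s, if anything falls off the work surface, if the arm or the gripper's body presses on something with over 40 N, if the wrist force passes 120 N, or if a joint passes its speed limit or range.

### The arm

A 7-joint arm with a two-finger parallel gripper is mounted at the origin on the work surface. World frame = base frame: x ahead of the robot, y to its left, z up, the work surface at z = 0. Lengths are in m, angles in rad, forces in N, time in s.
With the tool pointing down it reaches from about 0.425 to 0.925 m from the base axis. Payload 6.8 kg.
Tool frame: the origin (TCP) lies at the very end of the fingers, on their centre line; the grasp point (between the pads) lies bot.grip_depth behind it (bot.grip_depth is the distance from the TCP to the grasp point, in m); z points along the fingers, y is the line along which they close (so a half turn about z gives the same grasp; the last joint's range is limited). The gripper opens to 85 mm and grips with 20 to 120 N. Pads are 22 mm wide; open, the fingers measure 114 mm over their backs; the gripper's body (76 mm by 85 mm) begins 54 mm behind the grasp point. The pads swing forward as they close: fully open they stand 13 mm farther back than shut.
Start: joints at [0.998, 0.477, 0.022, 1.555, -0.011, 1.109, -0.083], TCP at [0.303, -0.603, 0.195] pointing down, gripper open.
Joint ranges: [-2.96, 2.96], [-0.34, 2.1], [-1.41, 1.46], [0.24, 2.44], [-1.37, 4.51], [0.17, 1.92], [-2.96, 2.96]. Speed limits (rad/s): [2.39, 2.39, 3.14, 3.14, 3.14, 3.14, 3.14].

### API

Orientations are given as a unit quaternion [w, x, y, z].
In Python, from station import bot gives the robot as it stands.
- The arm moves only by the tool send_rows, never from a script. Its arguments are lists of equal length, an entry for each row: "slide": the shift along the tool's x, y, z in mm, a list of three; "roll": the turn about the tool's z in degrees; "claw": the opening, from 0 (shut) to 1 (fully open). A call has exactly 8 rows; each row is the pose to reach, as a shift and turn from the pose commanded when the call began, along the tool's axes at that moment; what a row does not reach only later rows make up. A row lasts 1/12 s, in which the tool goes at most 41.7 mm and 7.16 degrees, less where a joint would pass 70% of its speed; a pose out of reach is approached as far as the arm can. A call with a gripper value outside its range is refused whole. The fingers move at their own pace and stop on an object; "force" is the grip in N (left out, the last holds). Time passes only in rows, so rows that repeat a pose let the fingers close, or fill a call up. It gives the time, the measured TCP pose, the force, the opening and the grip force at its end, in the units of the state.
- bot.get_obs(): the state, without advancing time (a new reading comes with each control period).
- bot.read_camera(name): name is "scene" or "top"; returns the picture (384x512x3 uint8, red, green, blue); there is no depth.
- bot.camera_model(name): a dict with "camera_matrix" (3x3 intrinsics, pixels), "camera_from_world" (4x4, takes a point from world to camera coordinates). Camera axes: x right, y down, z forward; pixel columns grow to the right and rows downward; lengths in m; the calibration is good to about 2 mm. A picture is of the moment at which its call begins. camera_model takes no time and is no camera call.
- bot.hand_in(): hands the job in; it is judged then, once.
The state is a dict: "t": time; "q": joint angles; "joint_vel": joint speeds; "joint_torque": joint torques, N m; "eef_pos": TCP position; "tool_rot": TCP orientation; "contact_force": force on the tool from outside, world axes, zero at the start; "torque": the same for the moment, N m; "gripper_width": opening from 0.0 (shut) to 1.0 (fully open); "grasp_force": force on a finger pad.
Only numpy, scipy, OpenCV 4.12 (cv2) and the standard library are available. Lean on these libraries where they do the work, as an engineer would, in place of code of your own. Each camera call takes 0.05 s, during which the arm holds its last target. There are 200 camera calls.

## Working session

There is one attempt and no reset: what is moved stays moved. The work goes in short steps, Python scripts to look and compute and a tool call to move; the robot and the scene stay as the last step left them, time stands still between calls to the robot, and variables do not carry over. Pictures are saved under pics/ and viewed, at most 10 in all, crops included, and the job is handed in when it is done.

Besides the shell and the picture viewer there is one more tool, called after "Request:" as a command line: name --pt "numbers of a row" for each row, then --argument value for the rest. send_rows: Moves the arm, as the interface text tells. Its arguments: {"type":"object","properties":{"slide":{"type":"array","items":{"type":"array","items":{"type":"number"}}},"roll":{"type":"array","items":{"type":"number"}},"claw":{"type":"array","items":{"type":"number"}},"force":{"type":"number"}},"required":["slide","roll","claw"]}

```bash
ls; mkdir -p pics
python3 - <<'E'
from station import bot
import cv2,numpy as np
for n in("scene","top"):
    im=bot.read_camera(n); np.save(f"pics/{n}0.npy",im); cv2.imwrite(f"pics/{n}0.png",im[:,:,::-1])
    m=bot.camera_model(n); print(n,np.round(m["camera_matrix"],2).tolist(),np.round(m["camera_from_world"],4).tolist())
print(bot.get_obs(),bot.grip_depth)
E
```

```text
pics
scene [[374.69, 0.0, 253.19], [0.0, 374.69, 194.71], [0.0, 0.0, 1.0]] [[-0.6155, 0.788, 0.0156, 0.3305], [0.6676, 0.5317, -0.5211, -0.332], [-0.419, -0.3103, -0.8533, 1.5646], [0.0, 0.0, 0.0, 1.0]]
top [[366.92, 0.0, 259.45], [0.0, 366.92, 189.73], [0.0, 0.0, 1.0]] [[0.0208, -0.9997, -0.011, 0.0206], [-0.9834, -0.0185, -0.1807, 0.5488], [0.1805, 0.0145, -0.9835, 1.1633], [0.0, 0.0, 0.0, 1.0]]
{'t': 0.1, 'q': array([ 0.99791106,  0.4777629 ,  0.02234359,  1.55633146, -0.011503  ,
        1.10934712, -0.08311017]), 'joint_vel': array([ 5.03328577e-05, -1.15125598e-03, -4.51115715e-04, -5.73212599e-04,
       -2.62520438e-05,  8.12506198e-04,  3.22165309e-04]), 'joint_torque': array([ 3.86028332e-03, -5.97761965e+01,  1.61344159e+00, -2.81955117e+01,
        1.28157457e-02,  5.01521266e-03, -5.51749665e-06]), 'eef_pos': array([ 0.3022708 , -0.60286158,  0.19410147]), 'tool_rot': array([-8.20640690e-04,  9.73116872e-01,  2.30310256e-01, -2.58269502e-04]), 'contact_force': array([ 0.58581843, -0.10852997, -0.07783364]), 'torque': array([ 0.02963711,  0.04616439, -0.02128102]), 'grasp_force': 0.0, 'gripper_width': 1.0017261820450665} 0.0187
```

View pictures.

View pics/scene0.png

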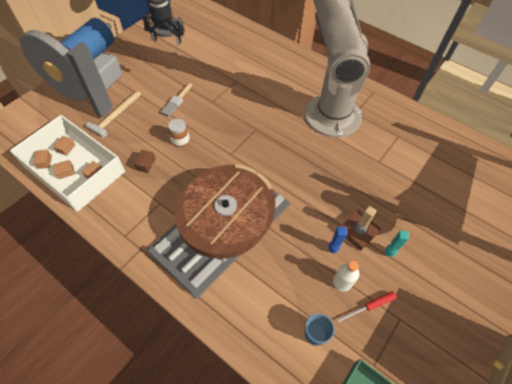

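View pics/top0.png

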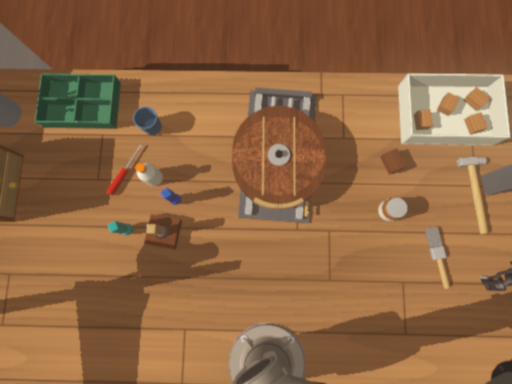

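Candidates: the wooden-handled roller in the dark block is at scene (367,218) / top (157,230). The blue look-alike is at scene (338,238) / top (171,196), and the turquoise one at scene (398,242) / top (120,228). I choose the wooden one in the block. The board is at top (279,155), jar at top (396,208), and glue at top (150,174).

Run:
```python
import cv2,numpy as np
a=np.load("pics/scene0.npy");b=np.load("pics/top0.npy")
A=cv2.resize(a[185:285,310:430],None,fx=3.3,fy=3.3,interpolation=cv2.INTER_CUBIC)[:, :396]
B=cv2.resize(b[140:240,222:342],None,fx=3.3,fy=3.3,interpolation=cv2.INTER_CUBIC)
C=cv2.resize(b[180:260,100:220],None,fx=3.3,fy=3.3,interpolation=cv2.INTER_CUBIC)
o=np.vstack([np.hstack([A,B]),np.hstack([C,np.zeros_like(C)])])
cv2.imwrite("pics/crop1.png",o[:600,:800,::-1]); print(o.shape)
```

```text
(594, 792, 3)
```

View pics/crop1.png

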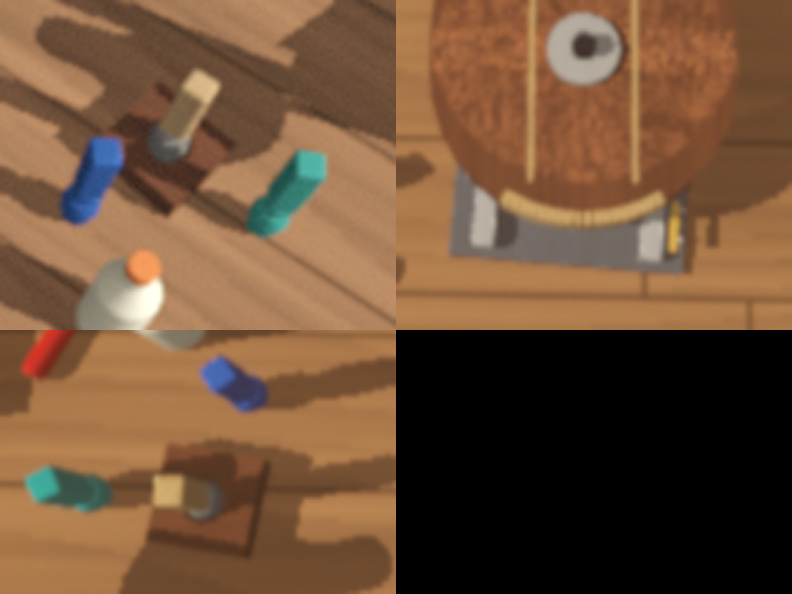

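The crop confirms the wooden handle with grey wheel, standing in the dark block. The board's lines run almost straight away from the robot, and the edging faces it. Now I'll measure.

```bash
cat > h.py <<'E'
from station import bot
import cv2,numpy as np
from scipy.optimize import least_squares
def cam(n):
    m=bot.camera_model(n); return np.array(m["camera_matrix"]),np.array(m["camera_from_world"])
CAM={n:cam(n) for n in("scene","top")}
def onz(n,px,z):
    K,T=CAM[n]; px=np.atleast_2d(px).astype(float)
    d=(np.linalg.inv(K)@np.c_[px,np.ones(len(px))].T).T@T[:3,:3]
    c=-T[:3,:3].T@T[:3,3]
    return (c+d*((z-c[2])/d[:,2])[:,None])[:,:2]
def proj(n,P):
    K,T=CAM[n]; p=(K@(T[:3,:3]@np.atleast_2d(P).T+T[:3,3:])).T; return p[:,:2]/p[:,2:]
def tri(ps,pt):
    P=[CAM[n][0]@CAM[n][1][:3] for n in("scene","top")]
    X=cv2.triangulatePoints(P[0],P[1],np.array(ps,float).reshape(2,1),np.array(pt,float).reshape(2,1)).ravel()
    return X[:3]/X[3]
E
python3 - <<'E'
from h import *
s=np.load("pics/scene0.npy");t=np.load("pics/top0.npy")
def comps(im,lo,hi,box,mn=8):
    x0,y0,x1,y1=box
    h=cv2.cvtColor(im,cv2.COLOR_RGB2HSV)
    m=cv2.inRange(h,lo,hi)[y0:y1,x0:x1]
    n,l,st,c=cv2.connectedComponentsWithStats(m)
    for i in range(1,n):
        if st[i,4]>=mn: print(st[i].tolist(),np.round(c[i]+[x0,y0],1))
h=cv2.cvtColor(t,cv2.COLOR_RGB2HSV)
print("hsv top: handle",h[229,151],"line",h[160,264],"edging",h[205,280],"board",h[170,250],"clamp",h[158,274],"bench",h[240,280],"block",h[240,160])
hs=cv2.cvtColor(s,cv2.COLOR_RGB2HSV)
print("scene handle",hs[210,371],hs[217,366],"blue",hs[234,340],"clamp",hs[207,218])
print("blue top");comps(t,(105,150,60),(125,255,255),(155,180,190,215))
print("turq");comps(t,(75,100,60),(95,255,255),(100,210,140,245))
print("blue sc");comps(s,(105,150,60),(125,255,255),(320,215,355,260))
print("turq sc");comps(s,(75,100,60),(95,255,255),(375,220,420,265))
print("clamp");comps(t,(0,0,120),(180,60,255),(262,140,298,172));comps(s,(0,0,120),(180,60,255),(205,185,245,225))
print("topface manual",tri((370.6,210.2),(150.9,228.8)),onz("top",(150.9,228.8),.153),onz("scene",(370.6,210.2),.153))
# wheel/neck crop centers
print("orange cap");comps(t,(5,200,150),(15,255,255),(130,155,170,190));comps(s,(5,200,150),(15,255,255),(340,255,365,280))
print("jar"); print(onz("top",(397,208),.09))
E
```

```text
hsv top: handle [ 18 121 209] line [ 14 145 163] edging [ 18 126 195] board [ 11 157 148] clamp [ 16  31 181] bench [ 15 143 166] block [ 11 157 120]
scene handle [ 18  96 216] [ 16  99 118] blue [108 164 177] clamp [ 17  24 190]
blue top
[8, 11, 6, 6, 24] [165.4 193. ]
turq
[8, 12, 11, 10, 69] [113.1 226.6]
[23, 18, 7, 6, 15] [126.5 231.5]
blue sc
[10, 13, 16, 24, 209] [337.4 239. ]
turq sc
[10, 11, 23, 25, 271] [396.5 243.3]
clamp
[6, 4, 22, 22, 312] [278.3 154.5]
[9, 10, 23, 21, 301] [225.5 205.3]
topface manual [0.40490867 0.3525435  0.14965892] [[0.40524215 0.35018806]] [[0.40636442 0.3538538 ]]
orange cap
[6, 9, 9, 8, 20] [140.8 167.2]
jar
[[ 0.49052193 -0.40424964]]
```

```bash
cat >> h.py <<'E'
def edging(t,box=(225,175,345,225)):
    """edging mask -> world points on z=.105"""
    x0,y0,x1,y1=box; h=cv2.cvtColor(t,cv2.COLOR_RGB2HSV)
    m=cv2.inRange(h,(14,95,165),(24,138,255))[y0:y1,x0:x1]
    n,l,st,c=cv2.connectedComponentsWithStats(m,connectivity=8)
    i=1+np.argmax(st[1:,4]); yx=np.argwhere(l==i)[:,::-1]+[x0,y0]
    return yx
def fitnose(P):
    f=lambda p:np.hypot(P[:,0]-p[0],P[:,1]-p[1])-.144
    c=least_squares(f,[P[:,0].mean()+.14,P[:,1].mean()],loss="soft_l1",f_scale=.003).x
    d=P-c; ang=np.arctan2(d[:,1],-d[:,0])  # world bearing b = a-theta
    return c,ang
E
python3 - <<'E'
from h import *
s=np.load("pics/scene0.npy");t=np.load("pics/top0.npy")
px=edging(t);P=onz("top",px,.105);c,a=fitnose(P)
print("edging n",len(px),px.min(0),px.max(0),"nose",c,"ang",a.min(),a.max(),a.mean())
lo,hi=np.percentile(a,[1,99]);th=-(lo+hi)/2
print("theta",th,"axis guess",c+.02*np.array([np.cos(th),np.sin(th)]))
for z in(.105,.112,.118): print(z,onz("top",(278.3,154.5),z),onz("scene",(225.5,205.3),z))
print(tri((225.5,205.3),(278.3,154.5)))
# lines: use G-R smoothed: row-wise peaks of brightness/low saturation
g=cv2.cvtColor(t,cv2.COLOR_RGB2LAB).astype(float)
sat=cv2.GaussianBlur(t[:,:,1].astype(float),(1,7) if 0 else (0,0),1)
for x0,x1 in((258,270),(290,302)):
    pts=[]
    for y in range(125,186):
        r=sat[y,x0:x1]; w=np.clip(r-np.median(r),0,None)**2; pts.append([(w@np.arange(x0,x1))/w.sum(),y])
    W=onz("top",np.array(pts),.105); k=np.ones(len(W),bool)
    for _ in range(4):
        p=np.polyfit(W[k,0],W[k,1],1); r=W[:,1]-np.polyval(p,W[:,0]); k=abs(r)<.004
    print("line slope",p,"n",k.sum())
# handle top face
h=cv2.cvtColor(t,cv2.COLOR_RGB2HSV); m=cv2.inRange(h,(14,80,185),(24,160,255)); m[:, :140]=0;m[:,170:]=0;m[:218]=0;m[242:]=0
ctr=max(cv2.findContours(m,0,1)[0],key=cv2.contourArea); R=cv2.minAreaRect(ctr); M=np.argwhere(m)[:,::-1].mean(0);print("face",R,M,onz("top",M,.153))
# fixture front edge, crop corners
e=np.array([[222+450-396,140]])
E2=np.array([[222+(450-396)/3.3,140+255/3.3],[222+(688-396)/3.3,140+270/3.3]])
print("fixture front",E2,onz("top",E2,.03))
B=np.array([[100+165/3.3,180+115/3.3],[100+267/3.3,180+131/3.3],[100+248/3.3,180+225/3.3],[100+150/3.3,180+210/3.3]])
print("block",onz("top",B,.034),onz("top",B,.034).mean(0))
print("blue/turq",onz("top",[[165.4,193.],[113.1,226.6]],.14))
E
```

```text
edging n 225 [254 198] [302 207] nose [ 0.63248843 -0.02581951] ang -0.5691898133819059 0.5309295998673785 -0.000534592583402487
theta 0.01903810696569186 axis guess [ 0.6524848  -0.02543877]
0.105 [[ 0.65429679 -0.02750462]] [[ 0.65136645 -0.02618478]]
0.112 [[ 0.65229827 -0.02725066]] [[ 0.65422239 -0.02333775]]
0.118 [[ 0.65058526 -0.02703297]] [[ 0.65667034 -0.02089744]]
[ 0.65291011 -0.02628668  0.10759107]
line slope [0.00980359 0.01609241] n 48
line slope [ 0.00902369 -0.08323562] n 61
face ((150.5, 228.5), (7.0, 7.0), 90.0) [150.32786885 228.37704918] [[0.40646096 0.35198837]]
fixture front [[238.36363636 217.27272727]
 [310.48484848 221.81818182]] [[ 0.45773107  0.09976101]
 [ 0.44734918 -0.13916068]]
block [[0.4596204  0.39333273]
 [0.44553184 0.28949471]
 [0.35210298 0.30278443]
 [0.36479013 0.40117755]] [0.40551134 0.34669735]
blue/turq [[0.51620341 0.31780003]
 [0.41047382 0.4690384 ]]
```

Request:
send_rows --pt "20 -13 -10" --pt "55 -36 -25" --pt "95 -62 -40" --pt "135 -88 -55" --pt "175 -114 -55" --pt "210 -137 -55" --pt "235 -154 -55" --pt "245 -160 -55" --roll '[-4,-8,-13,-18,-22,-26,-29,-30]' --claw '[1,1,1,1,1,1,1,1]' --force 100

```text
t: 0.77
eef_pos: [0.4522, -0.3455, 0.2502]
tool_rot: [-0.0, 0.879, 0.478, 0.001]
contact_force: [-0.5, -0.1, -0.5]
gripper_width: 1.0
grasp_force: 0.0
```

Request:
send_rows --pt "25 -8 0" --pt "65 -21 0" --pt "105 -34 0" --pt "145 -47 0" --pt "185 -60 0" --pt "225 -74 0" --pt "265 -88 0" --pt "295 -98 0" --roll '[-4,-8,-13,-18,-22,-26,-30,-31]' --claw '[1,1,1,1,1,1,1,1]'

```text
t: 1.43
eef_pos: [0.5299, -0.0475, 0.2499]
tool_rot: [-0.0, 0.719, 0.695, -0.0]
contact_force: [1.1, -0.1, 0.3]
gripper_width: 0.999
grasp_force: 0.0
```

Request:
send_rows --pt "25 -5 0" --pt "65 -16 0" --pt "105 -30 0" --pt "145 -45 0" --pt "185 -62 0" --pt "225 -82 0" --pt "260 -100 0" --pt "286 -112 0" --roll '[0,0,0,0,0,0,0,0]' --claw '[1,1,1,1,1,1,1,1]'

```text
t: 2.1
eef_pos: [0.428, 0.2423, 0.2499]
tool_rot: [0.0, 0.72, 0.694, -0.0]
contact_force: [-0.0, -0.4, -0.0]
gripper_width: 1.0
grasp_force: 0.0
```

Request:
send_rows --pt "25 -7 0" --pt "60 -16 0" --pt "90 -24 0" --pt "108 -29 0" --pt "110 -30 15" --pt "110 -30 25" --pt "110 -30 30" --pt "110 -30 30" --roll '[0,0,0,0,0,0,0,0]' --claw '[1,1,1,1,1,1,1,1]'

```text
t: 2.77
eef_pos: [0.4046, 0.349, 0.2182]
tool_rot: [0.0, 0.722, 0.692, -0.002]
contact_force: [-0.2, 0.2, -0.0]
gripper_width: 0.996
grasp_force: 0.0
```

Run:
```python
from h import *
s=bot.read_camera("scene");t=bot.read_camera("top");o=bot.get_obs();print(o["t"],o["eef_pos"],o["tool_rot"],o["q"])
A=cv2.resize(s[160:260,310:430],None,fx=3.3,fy=3.3,interpolation=2);B=cv2.resize(t[180:280,100:220],None,fx=3.3,fy=3.3,interpolation=2)
cv2.imwrite("pics/c2.png",np.hstack([A,B])[:,:,::-1])
```

```text
2.8667 [0.4052906  0.35006205 0.2198772 ] [ 2.42604091e-04  7.22037070e-01  6.91854226e-01 -3.75650378e-04] [-0.2391825   0.30158814 -0.71159125  1.82206069  0.21993451  1.09894326
 -1.07213324]
```

View pics/c2.png

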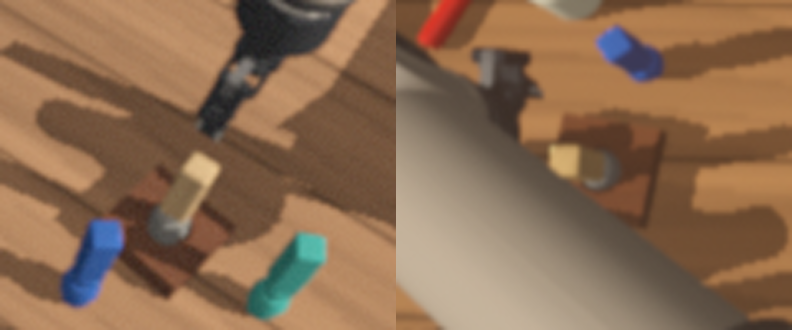

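The gripper hangs directly over the wooden handle, with the blue and turquoise ones clear on either side. Descending.

Request:
send_rows --pt "1 0 15" --pt "1 0 35" --pt "1 0 55" --pt "1 0 75" --pt "1 0 95" --pt "1 0 112" --pt "1 0 122" --pt "1 0 126" --roll '[0,0,0,0,0,0,0,0]' --claw '[1,1,1,1,1,1,1,1]'

```text
t: 3.53
eef_pos: [0.4049, 0.3512, 0.0931]
tool_rot: [0.0, 0.722, 0.692, -0.001]
contact_force: [0.0, -0.2, -0.3]
gripper_width: 1.001
grasp_force: 0.0
```

Request:
send_rows --pt "0 0 0" --pt "0 0 0" --pt "0 0 0" --pt "0 0 0" --pt "0 0 0" --pt "0 0 0" --pt "0 0 0" --pt "0 0 0" --roll '[0,0,0,0,0,0,0,0]' --claw '[0.7,0.5,0.3,0.15,0,0,0,0]' --force 110

```text
t: 4.2
eef_pos: [0.4057, 0.3529, 0.0953]
tool_rot: [0.0, 0.722, 0.692, 0.001]
contact_force: [-0.0, -0.6, 6.0]
gripper_width: 0.305
grasp_force: 108.5
```

Request:
send_rows --pt "0 0 -3" --pt "0 0 -9" --pt "0 0 -20" --pt "0 0 -35" --pt "0 0 -55" --pt "0 0 -80" --pt "0 0 -105" --pt "0 0 -115" --roll '[0,0,0,0,0,0,0,0]' --claw '[0,0,0,0,0,0,0,0]' --force 120

```text
t: 4.87
eef_pos: [0.4056, 0.3538, 0.2129]
tool_rot: [0.0, 0.721, 0.692, 0.002]
contact_force: [0.4, 1.7, -1.8]
gripper_width: 0.305
grasp_force: 118.1
```

Run:
```python
from h import *
s=bot.read_camera("scene");t=bot.read_camera("top");o=bot.get_obs();p=o["eef_pos"];print(o["t"],p,o["tool_rot"],o["contact_force"],o["gripper_width"],o["grasp_force"])
for n,im,w in(("s",s,"scene"),("t",t,"top")):
    c=np.round(proj(w,p+[0,0,-.058])[0]).astype(int); print(w,c,"expected wheel px")
    C=im[max(0,c[1]-50):c[1]+50,c[0]-60:c[0]+60].copy(); 
    C=cv2.resize(C,(396,330),interpolation=2); 
    cv2.imwrite(f"pics/w{n}.png",C[:,:,::-1])
cv2.imwrite("pics/c3.png",np.hstack([cv2.imread("pics/ws.png"),cv2.imread("pics/wt.png")]))
```

```text
4.9667 [0.40572079 0.35327795 0.2112087 ] [3.00345569e-04 7.21651718e-01 6.92252837e-01 2.17175414e-03] [ 0.4120425   0.2504963  -2.84047211] 0.298183113328162 118.17042231559753
scene [371 210] expected wheel px
top [150 229] expected wheel px
```

View pics/c3.png

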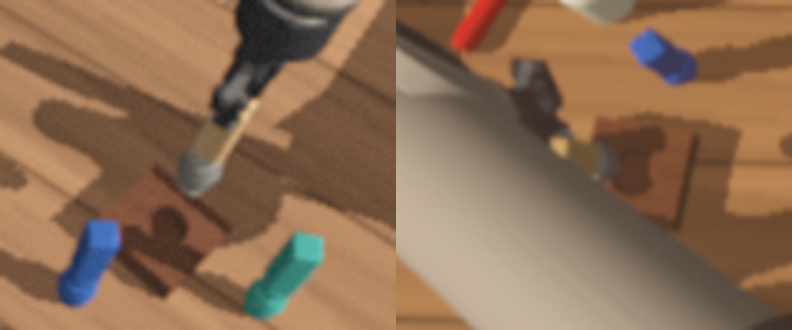

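The roller hangs straight in the gripper with its grey wheel at crop (197,170), where I expected it, and the hole behind it is empty. Moving to the board.

Request:
send_rows --pt "-20 2 0" --pt "-60 8 0" --pt "-100 15 0" --pt "-141 23 0" --pt "-182 32 0" --pt "-223 41 0" --pt "-262 48 0" --pt "-290 50 0" --roll '[0,0,0,0,0,0,0,0]' --claw '[0,0,0,0,0,0,0,0]'

```text
t: 5.63
eef_pos: [0.442, 0.0558, 0.2074]
tool_rot: [-0.0, 0.723, 0.691, -0.001]
contact_force: [1.1, 0.5, -2.9]
gripper_width: 0.3
grasp_force: 118.1
```

Request:
send_rows --pt "-9 0 5" --pt "-9 0 15" --pt "-9 0 30" --pt "-9 0 45" --pt "-9 0 58" --pt "-9 0 66" --pt "-9 0 66" --pt "-9 0 66" --roll '[0,0,0,0,0,0,0,0]' --claw '[0,0,0,0,0,0,0,0]'

```text
t: 6.3
eef_pos: [0.4417, 0.0524, 0.1423]
tool_rot: [-0.001, 0.721, 0.693, -0.001]
contact_force: [0.2, 0.3, -2.3]
gripper_width: 0.298
grasp_force: 118.0
```

```bash
cat >> h.py <<'E'
O=np.array([.6525,-.0268]); PSI=-.0436
Rf=np.array([[np.cos(PSI),-np.sin(PSI)],[np.sin(PSI),np.cos(PSI)]])
def fx(p): return (np.atleast_2d(p)[:,:2]-O)@Rf      # world -> fixture xy
def pts(im,n,s):
    """bright thin ridges on the board's top -> fixture xy relative to the axis at slide s"""
    g=cv2.GaussianBlur(im[:,:,1].astype(np.float32),(0,0),.7); r=g-cv2.medianBlur(im,9)[:,:,1]
    yx=np.argwhere(r>7)[:,::-1]; w=r[yx[:,1],yx[:,0]]; q=fx(onz(n,yx,.105))-[s,0]
    k=(np.hypot(*q.T)<.135)&(np.hypot(*q.T)>.045); return q[k],w[k]
def theta(im,n,s,th0):
    q,w=pts(im,n,s); th=th0; off=0.; tol=.02
    for _ in range(12):
        y=-np.sin(th)*q[:,0]+np.cos(th)*q[:,1]-off; x=np.cos(th)*q[:,0]+np.sin(th)*q[:,1]
        e=y-np.sign(y)*.05; k=(abs(e)<tol)&(abs(x)<.115); tol=max(.006,tol*.8)
        if k.sum()<15: return th0,off,int(k.sum())
        A=np.c_[x[k],np.ones(k.sum())]; sw=np.sqrt(w[k])
        d=np.linalg.lstsq(A*sw[:,None],e[k]*sw,rcond=None)[0]; th+=d[0]; off+=d[1]
    return th,off,int(k.sum())
def look(s,th0):
    o=bot.get_obs(); t0=o["t"]; T=bot.read_camera("top"); S=bot.read_camera("scene"); o=bot.get_obs()
    a=theta(T,"top",s,th0); b=theta(S,"scene",s,th0)
    f=fx(o["eef_pos"])[0]; F=o["contact_force"]
    print("t%.2f"%t0,"top th%.3f off%.4f n%d"%a,"scene th%.3f off%.4f n%d"%b,"tcp fix",np.round(f*1000,1),"z%.1f"%(o["eef_pos"][2]*1e3),"F fix",np.round(F[:2]@Rf,1),"Fz%.1f"%F[2])
    return T,S,o,a,b
E
python3 - <<'E'
from h import *
s=np.load("pics/scene0.npy");t=np.load("pics/top0.npy")
print(theta(t,"top",0,.05),theta(s,"scene",0,.05),theta(t,"top",0,.25),theta(s,"scene",0,.25))
T,S,o,a,b=look(0,.05)
np.save("pics/T1.npy",T);np.save("pics/S1.npy",S)
A=cv2.resize(S[130:260,150:300],None,fx=2.6,fy=2.6,interpolation=2);B=cv2.resize(T[110:240,205:355],None,fx=2.6,fy=2.6,interpolation=2)
cv2.imwrite("pics/c4.png",np.hstack([A,B])[:,:,::-1])
E
```

```text
(np.float64(0.053218385668357654), np.float64(-0.0005621893681254812), 484) (np.float64(0.05143607873829404), np.float64(0.0005404189740507649), 440) (np.float64(0.053218385668357654), np.float64(-0.000562189368125481), 484) (np.float64(0.05143607873829404), np.float64(0.0005404189740507591), 440)
t6.30 top th0.054 off-0.0007 n419 scene th0.052 off0.0006 n441 tcp fix [-212.9   69.7] z143.4 F fix [-0.2  0.5] Fz-3.4
```

View pics/c4.png

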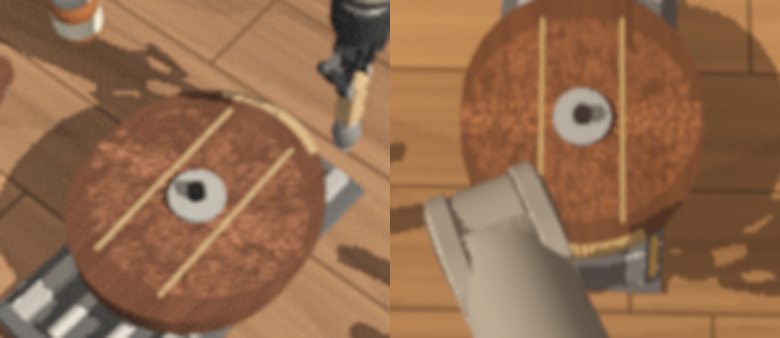

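θ reads 0.053 from both views. In the scene crop the wheel is at (346,135), clear of the edging's left end at (310,150). Next is a small planner and simulator.

```bash
cat > plan.py <<'E'
import numpy as np, json
I,D=.085,.05
def wheel(a,th,s):
    b=a-th; return np.array([s-.02*np.cos(th)-.17*np.cos(b), -.02*np.sin(th)+.17*np.sin(b)])
def geom(w,th):
    b=np.arcsin(np.clip((w[1]+.02*np.sin(th))/.17,-1,1)); return b+th, w[0]+.02*np.cos(th)+.17*np.cos(b), b
def step(th,om,a,s,b,dt):
    N=max(0,200*s)/np.cos(b); om+=dt*(N*.02*np.sin(a)-D*om)/I; return th+dt*om,om
def plan(th,om,a_t,s_t):
    """a,s wanted at row ends (index 0 = now) -> wheel at row ends, predicted states"""
    out=[];n=20
    for i in range(1,len(a_t)):
        for j in range(n):
            u=(j+.5)/n; a=a_t[i-1]+u*(a_t[i]-a_t[i-1]); s=s_t[i-1]+u*(s_t[i]-s_t[i-1])
            th,om=step(th,om,a,s,a-th,1/12/n)
        out.append((wheel(a_t[i],th,s_t[i]),th,om,a_t[i]))
    return out
def replay(th,om,w0,ws,n=20):
    """wheel path through row ends -> true a,s"""
    out=[]
    for w in ws:
        for j in range(n):
            a,s,b=geom(w0+(j+.5)/n*(w-w0),th); th,om=step(th,om,a,s,b,1/12/n)
        w0=w; a,s,b=geom(w,th); out.append((th,om,a,s))
    return out
E
python3 - <<'E'
from h import *; from plan import *
S=np.load("pics/S1.npy");o=bot.get_obs();p=o["eef_pos"];print(p,fx(p),proj("scene",p+[0,0,-.058]))
hs=cv2.cvtColor(S,cv2.COLOR_RGB2HSV);m=cv2.inRange(hs[170:192,272:296],(0,0,60),(180,60,220));n,l,st,c=cv2.connectedComponentsWithStats(m)
for i in range(1,n): print(st[i],c[i]+[272,170])
# rehearsal
for Thold,Troll,sm in((7,10,.022),(7,8,.022),(8,12,.022),(8,10,.025)):
    a=[.46]*(Thold+1)+list(np.linspace(.46,-.12,Troll+1)[1:])
    s=list(np.linspace(0,sm,Thold+1))+[sm]*Troll
    r=plan(.053,0,a,s); th,om=r[-1][1:3]; mx=th
    tr=[]
    for k in range(60):
        ad=np.clip(-1.0*(th-.15)-1.6*om,-.14,.14); r2=plan(th,om,[ad,ad],[sm,sm]);th,om=r2[0][1:3];mx=max(mx,th);tr.append((round(th,2),round(om,2)))
    a2=list(np.linspace(ad,-.46,11));r3=plan(th,om,a2,[sm]*11)
    print(Thold,Troll,"after hold",np.round(r[Thold-1][1:3],2),"after roll",np.round(r[-1][1:3],2),"max",round(mx,2),tr[11::12],"end",np.round(r3[-1][1:3],2))
E
```

```text
[0.44280124 0.05209745 0.14339268] [[-0.21293832  0.0696825 ]] [[282.32671619 179.26053341]]
[ 6  7 11 11 81] [282.90123457 181.48148148]
7 10 after hold [0.08 0.13] after roll [0.25 0.18] max 0.32 [(np.float64(0.32), np.float64(-0.02)), (np.float64(0.26), np.float64(-0.06)), (np.float64(0.21), np.float64(-0.04)), (np.float64(0.18), np.float64(-0.02)), (np.float64(0.17), np.float64(-0.01))] end [ 0.11 -0.19]
7 8 after hold [0.08 0.13] after roll [0.2  0.17] max 0.27 [(np.float64(0.27), np.float64(-0.02)), (np.float64(0.23), np.float64(-0.04)), (np.float64(0.2), np.float64(-0.03)), (np.float64(0.17), np.float64(-0.02)), (np.float64(0.16), np.float64(-0.01))] end [ 0.1  -0.19]
8 12 after hold [0.09 0.15] after roll [0.31 0.19] max 0.39 [(np.float64(0.39), np.float64(-0.02)), (np.float64(0.32), np.float64(-0.09)), (np.float64(0.24), np.float64(-0.06)), (np.float64(0.2), np.float64(-0.03)), (np.float64(0.18), np.float64(-0.02))] end [ 0.11 -0.2 ]
8 10 after hold [0.09 0.17] after roll [0.29 0.22] max 0.38 [(np.float64(0.38), np.float64(-0.02)), (np.float64(0.3), np.float64(-0.08)), (np.float64(0.24), np.float64(-0.05)), (np.float64(0.2), np.float64(-0.03)), (np.float64(0.17), np.float64(-0.02))] end [ 0.1  -0.22]
```

Request:
send_rows --pt "-1 4 0" --pt "-2 12 0" --pt "-3 20 0" --pt "-3 27 0" --pt "-3 31 0" --pt "-3 32 0" --pt "-3 32 0" --pt "-3 32 0" --roll '[0,0,0,0,0,0,0,0]' --claw '[0,0,0,0,0,0,0,0]'

```text
t: 7.07
eef_pos: [0.474, 0.0472, 0.1429]
tool_rot: [-0.0, 0.722, 0.692, -0.0]
contact_force: [0.1, -0.5, -3.3]
gripper_width: 0.298
grasp_force: 118.2
```

```bash
cat >> plan.py <<'E'
def show(th,om,a_t,s_t,wcmd):
    r=plan(th,om,a_t,s_t)
    for w,t,o,a in r: print("x %.0f y %.0f  th %.3f om %.3f a %.2f"%((w[1]-wcmd[1])*1e3,(w[0]-wcmd[0])*1e3,t,o,a))
E
python3 - <<'E'
from h import *; from plan import *
look(0,.053)
p=fx(bot.get_obs()["eef_pos"])[0]; print(geom(p,.053))
a=[.46]*7+[.46,.44]; s=[-.005,-.003,.002,.007,.012,.016,.019,.021,.022]
show(.053,0,a,s,p)
a=[.44,.40,.34,.27,.2,.13,.06,0,-.06];show(.09,.15,a,[.022]*9,p)
E
```

```text
t7.07 top th0.053 off-0.0006 n354 scene th0.051 off0.0006 n440 tcp fix [-181.7   66.1] z142.9 F fix [-0.6  0.3] Fz-2.3
(np.float64(0.4588477721781884), np.float64(-0.005511068731081009), np.float64(0.4058477721781884))
x 0 y 3  th 0.053 om 0.000 a 0.46
x 0 y 8  th 0.053 om 0.001 a 0.46
x 0 y 13  th 0.053 om 0.009 a 0.46
x -0 y 17  th 0.055 om 0.026 a 0.46
x -1 y 21  th 0.058 om 0.051 a 0.46
x -2 y 24  th 0.064 om 0.081 a 0.46
x -3 y 25  th 0.072 om 0.114 a 0.46
x -8 y 24  th 0.083 om 0.147 a 0.44
x -19 y 21  th 0.104 om 0.179 a 0.40
x -31 y 18  th 0.120 om 0.202 a 0.34
x -46 y 15  th 0.137 om 0.218 a 0.27
x -62 y 14  th 0.156 om 0.227 a 0.20
x -77 y 14  th 0.175 om 0.230 a 0.13
x -93 y 16  th 0.194 om 0.227 a 0.06
x -106 y 18  th 0.213 om 0.219 a 0.00
x -119 y 21  th 0.230 om 0.206 a -0.06
```

Request:
send_rows --pt "0 3 0" --pt "0 8 0" --pt "0 13 0" --pt "0 18 0" --pt "-1 23 0" --pt "-2 26 0" --pt "-3 28 0" --pt "-8 27 0" --roll '[0,0,0,0,0,0,0,0]' --claw '[0,0,0,0,0,0,0,0]'

```text
t: 7.83
eef_pos: [0.5017, 0.0386, 0.1431]
tool_rot: [0.0, 0.721, 0.693, 0.001]
contact_force: [-2.8, 2.2, -2.7]
gripper_width: 0.301
grasp_force: 118.4
```

```bash
cat > ctl.py <<'E'
import sys; from h import *; from plan import *
def ctl(s0,th0,om,a_t,s_t,dw=(0,0),thlag=.1):
    """look, estimate th, plan next 8 rows as shifts from commanded pose = measured - dw"""
    T,S,o,a,b=look(s0,th0); th=np.mean([v[0] for v in(a,b) if v[2]>200])
    p=fx(o["eef_pos"])[0]; th_now=th+om*.05
    g=geom(p,th_now); print("th",round(th_now,3),"a %.3f s %.1f b %.3f"%(g[0],g[1]*1e3,g[2]))
    a_t=[g[0]]+list(a_t)
    show(th_now,om,a_t,[g[1]]+list(s_t),p-np.array(dw)/1e3)
    return g,th_now
E
python3 - <<'E'
from ctl import *
ctl(.025,.09,.16,[.41,.36,.29,.22,.15,.08,.02,-.04],[.025]*8)
E
```

```text
t7.83 top th0.093 off-0.0014 n353 scene th0.100 off0.0001 n459 tcp fix [-154.5   56.9] z142.9 F fix [-4.1  1.1] Fz-2.3
th 0.105 a 0.459 s 24.8 b 0.354
x -11 y -3  th 0.119 om 0.195 a 0.41
x -22 y -6  th 0.137 om 0.223 a 0.36
x -37 y -9  th 0.156 om 0.243 a 0.29
x -53 y -10  th 0.177 om 0.256 a 0.22
x -69 y -10  th 0.199 om 0.261 a 0.15
x -85 y -8  th 0.221 om 0.259 a 0.08
x -99 y -6  th 0.242 om 0.252 a 0.02
x -113 y -2  th 0.262 om 0.239 a -0.04
```

Request:
send_rows --pt "-11 -2 0" --pt "-22 -4 0" --pt "-37 -7 0" --pt "-53 -8 0" --pt "-69 -8 0" --pt "-85 -6 0" --pt "-99 -4 0" --pt "-113 0 0" --roll '[0,0,0,0,0,0,0,0]' --claw '[0,0,0,0,0,0,0,0]'

```text
t: 8.6
eef_pos: [0.4937, -0.0773, 0.1425]
tool_rot: [-0.001, 0.722, 0.692, -0.002]
contact_force: [-5.5, -2.2, -2.4]
gripper_width: 0.297
grasp_force: 118.5
```

Run:
```python
from ctl import *
ctl(.027,.25,.24,[-.08,-.10,-.12,-.13,-.13,-.13,-.13,-.13],[.027]*8)
```

```text
t8.60 top th0.316 off-0.0008 n425 scene th0.330 off0.0011 n457 tcp fix [-155.8  -59.8] z142.4 F fix [-5.9 -0.9] Fz-2.2
th 0.335 a 0.017 s 24.6 b -0.318
x -19 y 10  th 0.354 om 0.225 a -0.08
x -25 y 13  th 0.372 om 0.204 a -0.10
x -31 y 16  th 0.388 om 0.181 a -0.12
x -34 y 18  th 0.402 om 0.158 a -0.13
x -36 y 19  th 0.415 om 0.134 a -0.13
x -38 y 20  th 0.425 om 0.112 a -0.13
x -39 y 21  th 0.433 om 0.091 a -0.13
x -40 y 22  th 0.440 om 0.071 a -0.13
```

Request:
send_rows --pt "-15 5 0" --pt "-28 11 0" --pt "-37 15 0" --pt "-44 19 0" --pt "-48 22 0" --pt "-51 24 0" --pt "-53 25 0" --pt "-55 26 0" --roll '[0,0,0,0,0,0,0,0]' --claw '[0,0,0,0,0,0,0,0]'

```text
t: 9.37
eef_pos: [0.5186, -0.1332, 0.1426]
tool_rot: [-0.0, 0.722, 0.692, -0.002]
contact_force: [-4.1, -3.6, -2.8]
gripper_width: 0.304
grasp_force: 118.5
```

Run:
```python
from ctl import *
ctl(.027,.48,.1,[-.15]*8,[.026]*8)
```

```text
t9.37 top th0.548 off0.0003 n483 scene th0.556 off0.0021 n458 tcp fix [-129.1 -112.5] z142.7 F fix [-4.4 -3.5] Fz-2.7
th 0.557 a -0.086 s 23.9 b -0.643
x -10 y 10  th 0.565 om 0.081 a -0.15
x -10 y 11  th 0.571 om 0.057 a -0.15
x -11 y 11  th 0.574 om 0.034 a -0.15
x -11 y 11  th 0.576 om 0.013 a -0.15
x -11 y 11  th 0.576 om -0.008 a -0.15
x -11 y 11  th 0.575 om -0.027 a -0.15
x -11 y 11  th 0.572 om -0.046 a -0.15
x -10 y 10  th 0.567 om -0.063 a -0.15
```

Request:
send_rows --pt "-7 6 0" --pt "-13 11 0" --pt "-16 14 0" --pt "-17 15 0" --pt "-18 16 0" --pt "-19 17 0" --pt "-19 17 0" --pt "-19 17 0" --roll '[0,0,0,0,0,0,0,0]' --claw '[0,0,0,0,0,0,0,0]'

```text
t: 10.13
eef_pos: [0.5346, -0.1537, 0.1427]
tool_rot: [0.0, 0.722, 0.692, -0.002]
contact_force: [-5.2, -4.4, -2.7]
gripper_width: 0.304
grasp_force: 118.5
```

Run:
```python
from ctl import *
ctl(.025,.62,.02,[-.15]*8,[.025]*8)
```

```text
t10.13 top th0.620 off-0.0004 n492 scene th0.620 off0.0014 n457 tcp fix [-112.4 -131.8] z142.7 F fix [-5.2 -4.8] Fz-2.5
th 0.621 a -0.164 s 24.1 b -0.785
x 2 y -1  th 0.622 om -0.002 a -0.15
x 2 y -1  th 0.621 om -0.022 a -0.15
x 2 y -1  th 0.618 om -0.040 a -0.15
x 3 y -2  th 0.614 om -0.058 a -0.15
x 4 y -2  th 0.608 om -0.075 a -0.15
x 4 y -3  th 0.601 om -0.091 a -0.15
x 6 y -4  th 0.593 om -0.107 a -0.15
x 7 y -6  th 0.583 om -0.121 a -0.15
```

Request:
send_rows --pt "2 -1 0" --pt "2 -1 0" --pt "2 -1 0" --pt "3 -2 0" --pt "4 -2 0" --pt "5 -3 0" --pt "6 -4 0" --pt "7 -6 0" --roll '[0,0,0,0,0,0,0,0]' --claw '[0,0,0,0,0,0,0,0]'

```text
t: 10.9
eef_pos: [0.5291, -0.1459, 0.1426]
tool_rot: [0.0, 0.722, 0.692, -0.002]
contact_force: [-3.9, -3.6, -2.2]
gripper_width: 0.302
grasp_force: 118.5
```

Run:
```python
from ctl import *
ctl(.025,.58,-.13,[-.15,-.15,-.15,-.15,-.13,-.09,-.04,0],[.025]*8)
```

```text
t10.90 top th0.563 off-0.0013 n485 scene th0.556 off0.0005 n453 tcp fix [-118.5 -124.1] z142.7 F fix [-4.7 -5.9] Fz-2.9
th 0.553 a -0.179 s 24.9 b -0.732
x 5 y -5  th 0.541 om -0.144 a -0.15
x 7 y -6  th 0.529 om -0.156 a -0.15
x 9 y -8  th 0.515 om -0.167 a -0.15
x 12 y -9  th 0.501 om -0.177 a -0.15
x 17 y -13  th 0.486 om -0.185 a -0.13
x 25 y -18  th 0.470 om -0.189 a -0.09
x 35 y -24  th 0.455 om -0.187 a -0.04
x 43 y -28  th 0.439 om -0.180 a 0.00
```

Request:
send_rows --pt "9 -7 0" --pt "13 -10 0" --pt "17 -13 0" --pt "21 -15 0" --pt "26 -19 0" --pt "33 -23 0" --pt "41 -27 0" --pt "49 -31 0" --roll '[0,0,0,0,0,0,0,0]' --claw '[0,0,0,0,0,0,0,0]'

```text
t: 11.67
eef_pos: [0.4996, -0.0944, 0.1425]
tool_rot: [-0.0, 0.722, 0.692, -0.002]
contact_force: [-4.5, -1.9, -2.9]
gripper_width: 0.3
grasp_force: 118.6
```

Run:
```python
from ctl import *
ctl(.025,.42,-.2,[.03,.07,.1,.12,.12,.12,.12,.12],[.025]*8)
```

```text
t11.67 top th0.392 off-0.0013 n401 scene th0.378 off0.0002 n459 tcp fix [-150.3  -72.6] z142.5 F fix [-4.8 -1.5] Fz-3.8
th 0.375 a -0.019 s 25.3 b -0.394
x 11 y -4  th 0.359 om -0.190 a 0.03
x 20 y -7  th 0.344 om -0.176 a 0.07
x 27 y -9  th 0.330 om -0.159 a 0.10
x 33 y -10  th 0.317 om -0.141 a 0.12
x 35 y -11  th 0.306 om -0.122 a 0.12
x 37 y -11  th 0.297 om -0.105 a 0.12
x 38 y -11  th 0.289 om -0.088 a 0.12
x 40 y -12  th 0.282 om -0.072 a 0.12
```

Request:
send_rows --pt "12 -5 0" --pt "22 -8 0" --pt "30 -10 0" --pt "36 -11 0" --pt "40 -12 0" --pt "43 -12 0" --pt "45 -13 0" --pt "47 -13 0" --roll '[0,0,0,0,0,0,0,0]' --claw '[0,0,0,0,0,0,0,0]'

```text
t: 12.43
eef_pos: [0.4891, -0.0458, 0.1427]
tool_rot: [-0.001, 0.722, 0.692, -0.001]
contact_force: [-5.9, -0.1, -1.7]
gripper_width: 0.296
grasp_force: 118.6
```

Run:
```python
from ctl import *
ctl(.025,.25,-.1,[.14]*8,[.025]*8)
```

```text
t12.43 top th0.190 off-0.0011 n382 scene th0.191 off0.0000 n456 tcp fix [-162.3  -25.8] z142.7 F fix [-5.7 -0.6] Fz-3.5
th 0.186 a 0.055 s 25.9 b -0.131
x 16 y -2  th 0.178 om -0.086 a 0.14
x 17 y -2  th 0.171 om -0.068 a 0.14
x 18 y -2  th 0.167 om -0.052 a 0.14
x 19 y -2  th 0.163 om -0.036 a 0.14
x 19 y -2  th 0.161 om -0.021 a 0.14
x 19 y -2  th 0.160 om -0.006 a 0.14
x 19 y -2  th 0.160 om 0.007 a 0.14
x 19 y -2  th 0.161 om 0.020 a 0.14
```

Request:
send_rows --pt "14 -2 0" --pt "23 -2 0" --pt "25 -2 0" --pt "27 -2 0" --pt "29 -2 0" --pt "31 -2 0" --pt "32 -2 0" --pt "32 -2 0" --roll '[0,0,0,0,0,0,0,0]' --claw '[0,0,0,0,0,0,0,0]'

```text
t: 13.2
eef_pos: [0.4891, -0.0128, 0.1428]
tool_rot: [-0.001, 0.721, 0.693, -0.0]
contact_force: [-5.2, 0.5, -2.8]
gripper_width: 0.296
grasp_force: 118.6
```

Run:
```python
from ctl import *
ctl(.025,.1,.0,[.15]*8,[.025]*8)
```

```text
t13.20 top th0.130 off-0.0013 n296 scene th0.131 off0.0001 n460 tcp fix [-163.8    6.7] z142.8 F fix [-5.2  0.5] Fz-2.4
th 0.131 a 0.185 s 25.7 b 0.055
x -6 y -1  th 0.131 om 0.016 a 0.15
x -6 y -1  th 0.133 om 0.030 a 0.15
x -7 y -1  th 0.136 om 0.043 a 0.15
x -8 y -1  th 0.140 om 0.055 a 0.15
x -9 y -1  th 0.146 om 0.067 a 0.15
x -10 y -1  th 0.152 om 0.078 a 0.15
x -11 y -1  th 0.159 om 0.088 a 0.15
x -13 y -1  th 0.166 om 0.098 a 0.15
```

Request:
send_rows --pt "-7 -1 0" --pt "-9 -1 0" --pt "-11 -1 0" --pt "-13 -1 0" --pt "-15 -1 0" --pt "-17 -1 0" --pt "-19 -1 0" --pt "-22 -1 0" --roll '[0,0,0,0,0,0,0,0]' --claw '[0,0,0,0,0,0,0,0]'

```text
t: 13.97
eef_pos: [0.4876, -0.0356, 0.1429]
tool_rot: [-0.0, 0.722, 0.692, -0.0]
contact_force: [-5.2, -0.7, -3.1]
gripper_width: 0.3
grasp_force: 118.6
```

Run:
```python
from ctl import *
ctl(.025,.19,.13,[.11,.08,.04,0,-.06,-.12,-.18,-.25],[.025]*8)
```

```text
t13.97 top th0.205 off-0.0016 n360 scene th0.204 off0.0001 n461 tcp fix [-164.3  -16.8] z142.9 F fix [-5.  -0.8] Fz-3.5
th 0.211 a 0.137 s 24.8 b -0.074
x -7 y 1  th 0.222 om 0.136 a 0.11
x -14 y 2  th 0.233 om 0.138 a 0.08
x -23 y 3  th 0.245 om 0.137 a 0.04
x -31 y 6  th 0.256 om 0.133 a 0.00
x -43 y 9  th 0.267 om 0.123 a -0.06
x -54 y 13  th 0.276 om 0.108 a -0.12
x -65 y 18  th 0.285 om 0.087 a -0.18
x -76 y 24  th 0.291 om 0.060 a -0.25
```

Request:
send_rows --pt "-7 1 0" --pt "-14 2 0" --pt "-23 3 0" --pt "-32 6 0" --pt "-43 9 0" --pt "-55 13 0" --pt "-66 18 0" --pt "-77 24 0" --roll '[0,0,0,0,0,0,0,0]' --claw '[0,0,0,0,0,0,0,0]'

```text
t: 14.73
eef_pos: [0.5085, -0.116, 0.143]
tool_rot: [0.0, 0.722, 0.692, -0.001]
contact_force: [-5.5, -2.9, -3.0]
gripper_width: 0.301
grasp_force: 118.6
```

Run:
```python
from ctl import *
ctl(.025,.29,.06,[-.3,-.36,-.41,-.45,-.48,-.49,-.49,-.49],[.025]*8)
```

```text
t14.73 top th0.342 off-0.0010 n472 scene th0.351 off0.0008 n464 tcp fix [-139.1  -97.5] z143.0 F fix [-6.1 -3.3] Fz-2.1
th 0.35 a -0.212 s 23.5 b -0.562
x -13 y 10  th 0.353 om 0.028 a -0.30
x -21 y 17  th 0.354 om -0.013 a -0.36
x -27 y 22  th 0.351 om -0.061 a -0.41
x -30 y 26  th 0.343 om -0.114 a -0.45
x -32 y 28  th 0.332 om -0.171 a -0.48
x -31 y 27  th 0.315 om -0.227 a -0.49
x -28 y 25  th 0.293 om -0.281 a -0.49
x -25 y 21  th 0.268 om -0.330 a -0.49
```

Request:
send_rows --pt "-14 10 0" --pt "-23 18 0" --pt "-30 24 0" --pt "-35 29 0" --pt "-37 32 0" --pt "-37 32 0" --pt "-49 8 0" --pt "-62 -28 0" --roll '[0,0,0,0,0,0,0,0]' --claw '[0,0,0,0,0,0,0,0]'

```text
t: 15.5
eef_pos: [0.4835, -0.1746, 0.1442]
tool_rot: [0.003, 0.721, 0.693, 0.003]
contact_force: [0.0, -0.9, -1.2]
gripper_width: 0.303
grasp_force: 119.0
```

Request:
send_rows --pt "-5 -20 0" --pt "-8 -28 -10" --pt "-8 -30 -30" --pt "-8 -30 -55" --pt "-8 -30 -80" --pt "-8 -30 -100" --pt "-8 -30 -110" --pt "-8 -30 -110" --roll '[0,0,0,0,0,0,0,0]' --claw '[0,0,0,0,0,0,0,0]'

```text
t: 16.17
eef_pos: [0.4513, -0.1818, 0.2565]
tool_rot: [0.004, 0.721, 0.692, 0.002]
contact_force: [0.5, -0.5, -3.9]
gripper_width: 0.3
grasp_force: 119.2
```

Run:
```python
from ctl import *
for th in(.3,.1): T,S,*_=look(0,th)
cv2.imwrite("pics/c5.png",np.hstack([cv2.resize(S[100:292,150:350],None,fx=2,fy=2),cv2.resize(T[70:262,180:380],None,fx=2,fy=2)])[:,:,::-1])
```

```text
t16.17 top th0.388 off-0.0022 n495 scene th0.385 off-0.0005 n443 tcp fix [-197.  -163.1] z252.9 F fix [-0.3  0. ] Fz-3.5
t16.27 top th0.386 off-0.0021 n499 scene th0.385 off-0.0003 n438 tcp fix [-198.2 -162.9] z251.7 F fix [-0.5 -0.9] Fz-3.1
```

Request:
send_rows --pt "0 0 0" --pt "0 0 0" --pt "0 0 0" --pt "0 0 0" --pt "0 0 0" --pt "0 0 0" --pt "0 0 0" --pt "0 0 0" --roll '[0,0,0,0,0,0,0,0]' --claw '[0,0,0,0,0,0,0,0]'

```text
t: 17.03
eef_pos: [0.4478, -0.181, 0.253]
tool_rot: [0.0, 0.722, 0.692, 0.0]
contact_force: [-0.8, 0.8, -3.6]
gripper_width: 0.301
grasp_force: 119.2
```

Request:
send_rows --pt "0 0 0" --pt "0 0 0" --pt "0 0 0" --pt "0 0 0" --pt "0 0 0" --pt "0 0 0" --pt "0 0 0" --pt "0 0 0" --roll '[0,0,0,0,0,0,0,0]' --claw '[0,0,0,0,0,0,0,0]'

```text
t: 17.7
eef_pos: [0.4478, -0.181, 0.253]
tool_rot: [-0.0, 0.722, 0.692, -0.0]
contact_force: [0.4, -0.2, -3.8]
gripper_width: 0.3
grasp_force: 119.2
```

Request:
send_rows --pt "0 0 0" --pt "0 0 0" --pt "0 0 0" --pt "0 0 0" --pt "0 0 0" --pt "0 0 0" --pt "0 0 0" --pt "0 0 0" --roll '[0,0,0,0,0,0,0,0]' --claw '[0,0,0,0,0,0,0,0]'

```text
t: 18.37
eef_pos: [0.4478, -0.181, 0.253]
tool_rot: [0.0, 0.722, 0.692, 0.0]
contact_force: [-0.1, 0.0, -3.2]
gripper_width: 0.298
grasp_force: 119.2
```

Run:
```python
from ctl import *
T,S,*_=look(0,.38)
cv2.imwrite("pics/c5.png",np.hstack([cv2.resize(S[100:292,150:350],None,fx=2,fy=2),cv2.resize(T[70:262,180:380],None,fx=2,fy=2)])[:,:,::-1])
```

```text
t18.37 top th0.359 off-0.0009 n483 scene th0.358 off0.0007 n440 tcp fix [-197.8 -163. ] z253.0 F fix [-0.2 -0.7] Fz-2.7
```

View pics/c5.png

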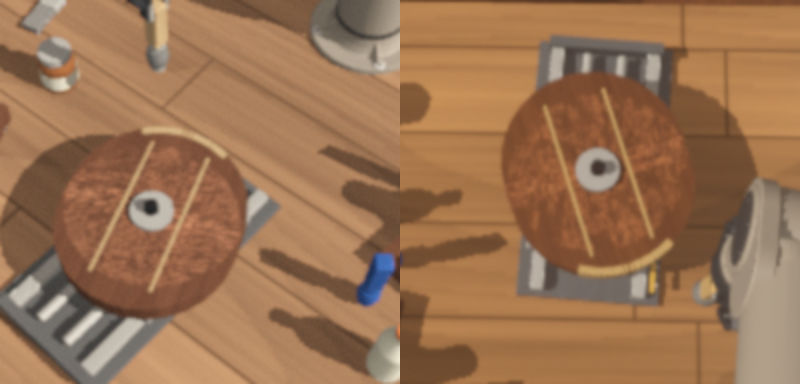

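The roller is held clear of the board (wheel at scene crop (157,58)), the board is free, and the jar is untouched. The board is still drifting by about 0.01 rad/s, so I wait for it to settle.

Request:
send_rows --pt "0 0 0" --pt "0 0 0" --pt "0 0 0" --pt "0 0 0" --pt "0 0 0" --pt "0 0 0" --pt "0 0 0" --pt "0 0 0" --roll '[0,0,0,0,0,0,0,0]' --claw '[0,0,0,0,0,0,0,0]'

```text
t: 19.13
eef_pos: [0.4478, -0.181, 0.253]
tool_rot: [-0.0, 0.722, 0.692, 0.0]
contact_force: [-0.8, 0.7, -3.2]
gripper_width: 0.299
grasp_force: 119.2
```

Request:
send_rows --pt "0 0 0" --pt "0 0 0" --pt "0 0 0" --pt "0 0 0" --pt "0 0 0" --pt "0 0 0" --pt "0 0 0" --pt "0 0 0" --roll '[0,0,0,0,0,0,0,0]' --claw '[0,0,0,0,0,0,0,0]'

```text
t: 19.8
eef_pos: [0.4478, -0.181, 0.253]
tool_rot: [0.0, 0.722, 0.692, -0.0]
contact_force: [-1.0, 1.3, -2.6]
gripper_width: 0.299
grasp_force: 119.2
```

Request:
send_rows --pt "0 0 0" --pt "0 0 0" --pt "0 0 0" --pt "0 0 0" --pt "0 0 0" --pt "0 0 0" --pt "0 0 0" --pt "0 0 0" --roll '[0,0,0,0,0,0,0,0]' --claw '[0,0,0,0,0,0,0,0]'

```text
t: 20.47
eef_pos: [0.4478, -0.181, 0.253]
tool_rot: [-0.0, 0.722, 0.692, -0.0]
contact_force: [1.0, 0.3, -2.6]
gripper_width: 0.299
grasp_force: 119.2
```

Request:
send_rows --pt "0 0 0" --pt "0 0 0" --pt "0 0 0" --pt "0 0 0" --pt "0 0 0" --pt "0 0 0" --pt "0 0 0" --pt "0 0 0" --roll '[0,0,0,0,0,0,0,0]' --claw '[0,0,0,0,0,0,0,0]'

```text
t: 21.13
eef_pos: [0.4478, -0.181, 0.253]
tool_rot: [0.0, 0.722, 0.692, -0.0]
contact_force: [-0.9, -0.3, -2.4]
gripper_width: 0.3
grasp_force: 119.2
```

Request:
send_rows --pt "0 0 0" --pt "0 0 0" --pt "0 0 0" --pt "0 0 0" --pt "0 0 0" --pt "0 0 0" --pt "0 0 0" --pt "0 0 0" --roll '[0,0,0,0,0,0,0,0]' --claw '[0,0,0,0,0,0,0,0]'

```text
t: 21.8
eef_pos: [0.4478, -0.181, 0.253]
tool_rot: [-0.0, 0.722, 0.692, -0.0]
contact_force: [-0.4, -0.6, -3.4]
gripper_width: 0.3
grasp_force: 119.2
```

Request:
send_rows --pt "0 0 0" --pt "0 0 0" --pt "0 0 0" --pt "0 0 0" --pt "0 0 0" --pt "0 0 0" --pt "0 0 0" --pt "0 0 0" --roll '[0,0,0,0,0,0,0,0]' --claw '[0,0,0,0,0,0,0,0]'

```text
t: 22.47
eef_pos: [0.4478, -0.181, 0.253]
tool_rot: [0.0, 0.722, 0.692, 0.0]
contact_force: [0.7, 0.6, -3.1]
gripper_width: 0.302
grasp_force: 119.2
```

Request:
send_rows --pt "0 0 0" --pt "0 0 0" --pt "0 0 0" --pt "0 0 0" --pt "0 0 0" --pt "0 0 0" --pt "0 0 0" --pt "0 0 0" --roll '[0,0,0,0,0,0,0,0]' --claw '[0,0,0,0,0,0,0,0]'

```text
t: 23.13
eef_pos: [0.4478, -0.181, 0.253]
tool_rot: [-0.0, 0.722, 0.692, -0.0]
contact_force: [0.3, 0.7, -3.0]
gripper_width: 0.302
grasp_force: 119.2
```

Run:
```python
from ctl import *
look(0,.35); print(bot.hand_in())
```

```text
t23.13 top th0.346 off-0.0010 n498 scene th0.345 off0.0007 n446 tcp fix [-197.8 -163. ] z253.0 F fix [-0.2 -0.4] Fz-2.4
the job is handed in; nothing more can be done
None
```

The job is handed in at 23 s, no verdict returned: the edging was rolled left end, joint (about 5.5 s), right end in one pass at roughly 4–6 N between moves, board turned at most about 0.62 rad; the right-end arc angle (about -0.44, inside the end zone by 0.02) is calculated, not measured; the roller is held clear and the board is at rest.

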